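# Close two medal cases and stack them

## Task

The blue and the red case are loaded: put the lid of its own colour fully home on each, medal inside. Stack the closed cases squarely on the green case, blue directly on green and red on top, edges flush and lengths in line. Leave the green case where it stands and do not disturb the other things on the table, the spare grey lid included.

Things in the scene. Friction and masses are not known exactly. Their poses are not given: they have to be found in the camera images.
- base_blue: open dark blue medal case, loaded, loose: body 120 (x) x 66 (y) mm up to a shoulder at 24 mm, then a white neck 107 x 53 up to 36 mm, pocket 50 x 47 with floor at 12. Origin: centre of the underside; x along its length, z up; same half a turn round. 0.2 kg. A lid slips over the neck with 2.5 mm play each side and rests on the shoulder; closed it is 48 mm high
- lid_blue: loose dark blue lid, open side down: 118 (x) x 64 (y) x 24 mm, 3 mm skirt, 4 mm top with brass trim, inside 112 x 58 x 20 mm. Origin: centre of the underside (skirt's lower edge); x along its length, z up; same half a turn round. 0.09 kg. On its case its origin lies 24 mm above the case's origin
- medal_blue: silver medal in a clear round capsule, 44 mm across, 8 mm thick, loose in the pocket of the dark blue case. Origin: centre of the underside, 12 mm above the case's origin
- base_red: open dark red medal case, loaded, loose: body 120 (x) x 66 (y) mm up to a shoulder at 24 mm, then a white neck 107 x 53 up to 36 mm, pocket 50 x 47 with floor at 12. Origin: centre of the underside; x along its length, z up; same half a turn round. 0.2 kg. A lid slips over the neck with 2.5 mm play each side and rests on the shoulder; closed it is 48 mm high
- lid_red: loose dark red lid, open side down: 118 (x) x 64 (y) x 24 mm, 3 mm skirt, 4 mm top with brass trim, inside 112 x 58 x 20 mm. Origin: centre of the underside (skirt's lower edge); x along its length, z up; same half a turn round. 0.09 kg. On its case its origin lies 24 mm above the case's origin
- medal_red: silver medal in a clear round capsule, 44 mm across, 8 mm thick, loose in the pocket of the dark red case. Origin: centre of the underside, 12 mm above the case's origin
- case_green: finished dark green case, closed, the foot of the column: 120 (x) x 66 (y) x 48 mm (its lid, the upper 24 mm, is 118 x 64), flat top. Stands free on the table, 0.45 kg. Origin: centre of the underside; x along its length, z up. Same seen half a turn round
- lid_grey: spare grey lid, same shape and size as the other lids, open side down; a bystander. Origin: centre of the underside, x along its length
- tower: tall pale white tower of empty capsules, 46 mm across, 102 mm high; a bystander. Origin: centre of the underside
- short_tower: short pale white tower of empty capsules, 40 mm across, 51 mm high, close beside the red case; a bystander. Origin: centre of the underside
- bottle: amber bottle with a black cap, 40 mm across, 115 mm high, close beside the green case; a bystander. Origin: centre of the underside
- jar: white jar with a blue cap, 56 mm across, 60 mm high, towards the back; a bystander. Origin: centre of the underside
- cup: blue cup, 64 mm across, 75 mm high; a bystander. Origin: centre of the underside
- brush: brush lying crosswise towards the back right of the table, about 180 mm long, under 30 mm high; a bystander. Origin: on the table under its middle, x along its length

How it is judged:
At the end, for the whole second after the job is handed in: Lids seated on the cases of their colour (height within 3 mm, centre 6 mm, 0.06 rad), medals inside; blue on green, red on blue (height within 4 mm, offset 9 mm along and across, lengths in line within 0.13 rad, tilt under 0.06 rad), at rest; green moved under 25 mm (z of lid_blue in the frame of base_blue between 0.021 and 0.027 m and horizontal distance between lid_blue and base_blue below 0.006 m and angle between the z axis of lid_blue and the z axis of base_blue, either way round below 0.06 rad and angle between each of lid_blue, lid_red's own z axis and vertical below 0.15 rad and x of medal_blue in the frame of base_blue between -0.012 and 0.012 m and y of medal_blue in the frame of base_blue between -0.012 and 0.012 m and z of medal_blue in the frame of base_blue between 0.006 and 0.018 m and linear speed of each of base_blue, lid_blue, base_red, lid_red below 0.02 m/s and z of lid_red in the frame of base_red between 0.021 and 0.027 m and horizontal distance between lid_red and base_red below 0.006 m and angle between the z axis of lid_red and the z axis of base_red, either way round below 0.06 rad and x of medal_red in the frame of base_red between -0.012 and 0.012 m and y of medal_red in the frame of base_red between -0.012 and 0.012 m and z of medal_red in the frame of base_red between 0.006 and 0.018 m and z of base_blue in the frame of case_green between 0.044 and 0.052 m and x of base_blue in the frame of case_green between -0.009 and 0.009 m and y of base_blue in the frame of case_green between -0.009 and 0.009 m and angle between the x axis of base_blue and the x axis of case_green, either way round below 0.13 rad and angle between each of base_blue, base_red's own z axis and vertical below 0.06 rad and z of base_red in the frame of base_blue between 0.044 and 0.052 m and x of base_red in the frame of base_blue between -0.009 and 0.009 m and y of base_red in the frame of base_blue between -0.009 and 0.009 m and angle between the x axis of base_red and the x axis of base_blue, either way round below 0.13 rad and distance of case_green from where it was at the start of the episode below 0.025 m); the robot touches nothing.
It fails at once if a bystander (grey lid, capsule towers, bottle, jar, cup, brush) is moved more than 25 mm (distance of any of lid_grey, tower, short_tower, bottle, jar, cup, brush from where it was at the start of the episode above 0.025 m).
It fails at once if a medal comes out of the pocket of its case (distance between medal_blue and base_blue above 0.04 m or distance between medal_red and base_red above 0.04 m).
It also fails if it takes over 72 s, if anything falls off the work surface, if the arm or the gripper's body presses on something with over 40 N, if the wrist force passes 120 N, or if a joint passes its speed limit or range.

## Robot

A 6-joint arm with a two-finger parallel gripper is mounted at the origin on the work surface. World frame = base frame: x ahead of the robot, y to its left, z up, the work surface at z = 0. Lengths are in m, angles in rad, forces in N, time in s.
With the tool pointing down it reaches from about 0.325 to 0.775 m from the base axis. Payload 9.3 kg.
Tool frame: the origin (TCP) lies midway between the tips of the shut fingers; the grasp point (between the pads) lies 19 mm behind it (grip_point_offset is the distance from the TCP to the grasp point, in m); z points along the fingers, y is the line along which they close (so a half turn about z gives the same grasp; the last joint's range is limited). The gripper opens to 85 mm and grips with 20 to 120 N. Pads are 22 mm wide; open, the fingers measure 114 mm over their backs; the gripper's body (76 mm by 85 mm) begins 54 mm behind the grasp point. The pads swing forward as they close: fully open they stand 13 mm farther back than shut.
Start: joints at [-1.314, 0.259, 0.021, 1.334, 0, 1.418], TCP at [0.219, -0.504, 0.231] pointing down, gripper open.
Joint ranges: [-3.04, 3.04], [-0.91, 1.82], [-1.04, 1.36], [-1.92, 1.95], [-1.52, 1.45], [-3.14, 3.14]. Speed limits (rad/s): [2.22, 2.22, 2.79, 3.14, 3.14, 3.14].

## Interface

Orientations are given as a 3x3 rotation matrix whose columns are the frame's x, y, z axes.
In Python, from station import state, grab_frame, get_calibration, hand_in, grip_point_offset gives the robot as it stands. The module is installed in compiled form; this text tells all that it offers.
- The arm moves only by the shell command python3 -m jog 'ROWS' [FORCE]. ROWS is a JSON object of lists of equal length, an entry for each row: "slide": the shift along the tool's x, y, z in cm, a list of three; "rot": the turn, a rotation vector about the tool's x, y, z in degrees, a list of three; "fingers": the closure, from 0 (fully open) to 1 (shut). A call has 1 to 12 rows; each row shifts and turns the commanded pose from where the row before left it, along the tool's axes as they then stand; what a row does not reach is not made up. A row lasts 1/10 s, in which the tool goes at most 50 mm and 8.59 degrees, less where a joint would pass 70% of its speed; a pose out of reach is approached as far as the arm can. A call with a gripper value outside its range is refused whole. The fingers move at their own pace and stop on an object; FORCE is the grip in N (left out, the last holds). Time passes only in rows, so rows that do not move let the fingers close. It gives the time, the measured TCP pose, the force, the opening and the grip force at its end, in the units of the state.
- state(): the state, without advancing time (a new reading comes with each control period).
- grab_frame(name): name is "scene" or "top" or "wrist"; returns the picture (384x512x3 uint8, red, green, blue); there is no depth.
- get_calibration(name): a dict with "camera_matrix" (3x3 intrinsics, pixels), "world_from_camera" (4x4, takes a point from camera to world coordinates). Camera axes: x right, y up, looking along -z (the intrinsics and any distortion apply to the point x, -y, -z); pixel columns grow to the right and rows downward; lengths in m; the calibration is good to about 2 mm. The wrist camera is an equidistant fisheye: a pixel r from the principal point sees the ray r / f radians off the axis. A picture is of the moment at which its call begins: read the wrist's pose just before it. get_calibration takes no time and is no camera call; for the wrist camera it gives the pose at the moment of the call.
- hand_in(): hands the job in; it is judged then, once.
The state is a dict: "t": time; "q": joint angles; "dq": joint speeds; "effort": joint torques, N m; "eef_pos": TCP position; "orientation": TCP orientation; "force": force on the tool from outside, world axes, zero at the start; "moment": the same for the moment, N m; "opening": finger opening in m; "gripper_force": force on a finger pad.
Only numpy, scipy, OpenCV 4.12 (cv2) and the standard library are available. Lean on these libraries where they do the work, as an engineer would, in place of code of your own. Each camera call takes 0.05 s, during which the arm holds its last target. There are 200 camera calls.

## Working session

There is one attempt and no reset: what is moved stays moved. The work goes in short steps, Python scripts to look and compute and a shell command to move; the robot and the scene stay as the last step left them, time stands still between calls to the robot, and variables do not carry over. Pictures are saved under pics/ and viewed, at most 11 in all, crops included, and the job is handed in when it is done.

```bash
mkdir -p pics
python3 - <<'E'
from station import *
import cv2,numpy as np
np.set_printoptions(precision=4,suppress=True)
s=state();print(s['t'],s['eef_pos'],s['orientation'],s['opening'],grip_point_offset)
for n in("scene","top","wrist"):
    f=grab_frame(n);cv2.imwrite(f"pics/{n}0.png",f[:,:,::-1])
    c=get_calibration(n);print(n,c)
E
```

```text
0.0 [ 0.219  -0.5042  0.2307] [[ 0.9172  0.3984 -0.0003]
 [ 0.3984 -0.9172  0.0013]
 [ 0.0002 -0.0013 -1.    ]] 0.0853444819941925 0.0187
scene {'camera_matrix': array([[371.9358,   0.    , 259.6366],
       [  0.    , 371.9358, 196.9509],
       [  0.    ,   0.    ,   1.    ]]), 'world_from_camera': array([[ 0.1664, -0.7366,  0.6556,  1.2245],
       [ 0.9859,  0.1117, -0.1247, -0.1415],
       [ 0.0187,  0.6671,  0.7447,  0.8136],
       [ 0.    ,  0.    ,  0.    ,  1.    ]])}
top {'camera_matrix': array([[437.7012,   0.    , 256.9316],
       [  0.    , 437.7012, 198.1912],
       [  0.    ,   0.    ,   1.    ]]), 'world_from_camera': array([[-0.0263,  0.9782, -0.206 ,  0.2866],
       [-0.9997, -0.0254,  0.007 , -0.0124],
       [ 0.0016,  0.2061,  0.9785,  1.2657],
       [ 0.    ,  0.    ,  0.    ,  1.    ]])}
wrist {'camera_matrix': array([[297.3186,   0.    , 257.7445],
       [  0.    , 297.3186, 188.8931],
       [  0.    ,   0.    ,   1.    ]]), 'world_from_camera': array([[ 0.3986,  0.8733,  0.2801,  0.2908],
       [-0.9171,  0.3801,  0.1199, -0.4735],
       [-0.0018, -0.3046,  0.9525,  0.374 ],
       [ 0.    ,  0.    ,  0.    ,  1.    ]])}
```

View pics/top0.png

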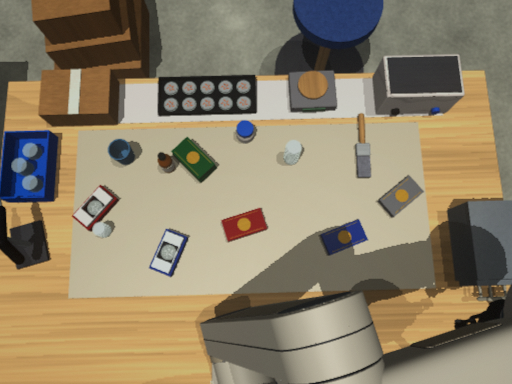

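View pics/scene0.png

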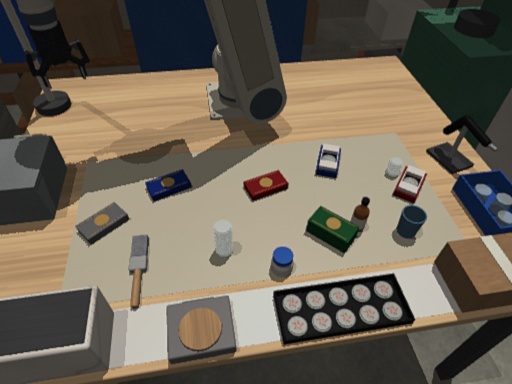

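```bash
cat > fit.py <<'E'
import numpy as np,cv2
from scipy.optimize import minimize
S=4
def proj(P,c,fish=False):
    T=np.linalg.inv(c['world_from_camera']);p=P@T[:3,:3].T+T[:3,3]
    p=p*[1,-1,-1];K=c['camera_matrix']
    if fish:
        r=np.linalg.norm(p[:,:2],axis=1)+1e-12;th=np.arctan2(r,p[:,2])
        u=p[:,:2]/r[:,None]*th[:,None]
    else: u=p[:,:2]/p[:,2:]
    return u*K[0,0]+K[:2,2]
def box(x,y,a,l,w,z0,z1,n=9):
    t=np.linspace(-.5,.5,n);h=np.full(n,.5)
    e=np.r_[np.c_[t,h],np.c_[t,-h],np.c_[h,t],np.c_[-h,t]]*[l,w]
    e=e@np.array([[np.cos(a),np.sin(a)],[-np.sin(a),np.cos(a)]])+[x,y]
    return np.r_[np.c_[e,np.full(len(e),z0)],np.c_[e,np.full(len(e),z1)]]
def fill(P,c,fish):
    m=np.zeros((384*S,512*S),np.float32)
    h=cv2.convexHull(((proj(P,c,fish)+.5)*S-.5).astype(np.float32))
    cv2.fillConvexPoly(m,np.round(h*16).astype(np.int32),1,shift=4);return m
def colmask(f,col):
    f=cv2.resize(f,None,fx=S,fy=S,interpolation=cv2.INTER_LINEAR).astype(np.float32)+1
    r,g,b=f[...,0],f[...,1],f[...,2]
    return {'blue':(b>1.7*r)&(b>1.4*g),'red':(r>2.2*g)&(r>2.0*b),'green':(g>1.6*r)&(g>1.3*b),
     'grey':(abs(r-b)<14)&(r<130)&(r>40)}[col].astype(np.float32)
def near(m,P,c,fish,pad):
    u=((proj(P,c,fish)+.5)*S);w=np.zeros_like(m)
    (x0,y0),(x1,y1)=u.min(0)-pad*S,u.max(0)+pad*S
    x0,y0=max(0,int(x0)),max(0,int(y0));w[y0:int(y1),x0:int(x1)]=1;return m*w
def biggest(m):
    n,l,s,_=cv2.connectedComponentsWithStats((m>0).astype(np.uint8));
    return (l==1+np.argmax(s[1:,4])).astype(np.float32)
PART={'lid':(.118,.064,.024),'case':(.120,.066,.048)}
def fit(views,kind,col,g,z0=0,pad=12,verbose=True):
    """views: list of (frame,calib,fish); g: guess x,y,yaw"""
    obs=[]
    for f,c,fi in views:
        m=near(colmask(f,col),box(*g,.12,.066,z0,z0+.03),c,fi,pad)
        m=biggest(m)
        if kind!='base':
            k=cv2.findContours(m.astype(np.uint8),0,2)[0];q=np.zeros_like(m)
            cv2.fillConvexPoly(q,cv2.convexHull(np.vstack(k)),1);m=q
        obs.append(m)
    def cost(p):
        e=0
        for m,(f,c,fi) in zip(obs,views):
            if kind=='base':
                M=fill(box(*p,.12,.066,z0,z0+.024),c,fi);N=fill(box(*p,.107,.053,z0+.024,z0+.036),c,fi)
                # neck hides body; pixels in the neck do not count
                e+=(np.abs(M-m)*(1-N)).sum()/M.sum()
            else:
                l,w,h=PART[kind];
                M=fill(box(*p,l,w,z0,z0+h),c,fi); e+=np.abs(M-m).sum()/M.sum()
        return e/len(views)
    best=None
    for da in(-.3,0,.3):
        r=minimize(cost,np.array(g)+[0,0,da],method='Nelder-Mead',options=dict(initial_simplex=np.array(g)+[0,0,da]+np.array([[0,0,0],[.012,0,0],[0,.012,0],[0,0,.25]]),xatol=2e-4,fatol=1e-4))
        if best is None or r.fun<best.fun:best=r
    return best.x,best.fun
def ray(px,c,z):
    K=c['camera_matrix'];d=np.r_[(np.array(px)-K[:2,2])/K[0,0],1]*[1,-1,-1]
    W=c['world_from_camera'];d=W[:3,:3]@d;o=W[:3,3];return (o+d*(z-o[2])/d[2])[:2]
E
cat > m1.py <<'E'
from fit import *;from station import get_calibration
np.set_printoptions(precision=4,suppress=True)
L=lambda n:cv2.imread(f'pics/{n}0.png')[:,:,::-1]
T=(L('top'),get_calibration('top'),0);Sc=(L('scene'),get_calibration('scene'),0)
for n,k,col,px,d in[('base_blue','base','blue',(169,252),(12,-26)),('base_red','base','red',(95,207),(24,-24)),('lid_blue','lid','blue',(344,237),(40,-14)),('lid_red','lid','red',(244,224),(40,-10)),('green','case','green',(194,159),(28,22)),('lid_grey','lid','grey',(401,196),(35,-25))]:
    z=.024;p=ray(px,T[1],z);q=ray(np.array(px)+d,T[1],z)-p
    g=[*p,np.arctan2(q[1],q[0])];print(n,np.array(g))
    for v in([T],[Sc],[T,Sc]):
        try:print('   ',*fit(v,k,col,g))
        except Exception as e:print(e)
for n,px,z in[('tower',(292,146),.102),('short',(101,228),.051),('bottle',(166,155),.1),('jar',(245,128),.06),('cup',(121,150),.075)]:print(n,ray(px,T[1],z))
E
python3 m1.py
```

```text
base_blue [ 0.3991  0.2312 -0.4255]
    [ 0.3996  0.236  -0.402 ] 0.1600973755121231
    [ 0.3956  0.2349 -0.3915] 0.15182015299797058
    [ 0.3994  0.2351 -0.4187] 0.1595475673675537
base_red [ 0.5342  0.4465 -0.7623]
    [ 0.5381  0.4522 -0.6622] 0.20130886137485504
    [ 0.532   0.4506 -0.6874] 0.1696586012840271
    [ 0.5358  0.4497 -0.7302] 0.18820369243621826
lid_blue [ 0.4287 -0.266  -1.2638]
    [ 0.4383 -0.2898 -1.1447] 0.607578694820404
    [ 0.4274 -0.2676 -1.257 ] 0.09133835881948471
    [ 0.4301 -0.2663 -1.2236] 0.35388150811195374
lid_red [ 0.4734  0.0178 -1.3493]
    [ 0.4749  0.0188 -1.2744] 0.08817829191684723
    [ 0.4733  0.0192 -1.24  ] 0.11343967169523239
    [ 0.4725  0.0192 -1.2757] 0.10203215479850769
green [ 0.6711  0.1615 -2.2711]
    [ 0.6758  0.1665 -2.4482] 0.2121787667274475
    [ 0.6693  0.1618 -2.3153] 0.09795556217432022
    [ 0.669   0.1621 -2.4153] 0.16027460992336273
lid_grey [ 0.5436 -0.4396 -0.989 ]
    [ 0.547  -0.4405 -0.9197] 0.03611842170357704
    [ 0.5464 -0.4424 -0.9171] 0.013329735957086086
    [ 0.5472 -0.4418 -0.9276] 0.03918406367301941
tower [ 0.6776 -0.1223]
short [0.4685 0.4168]
bottle [0.6611 0.2286]
jar [0.7502 0.0083]
cup [0.6873 0.362 ]
```

```bash
cat > go.py <<'E'
import sys,numpy as np
from station import state
def go(x,y,z,yaw):
    s=state();R=np.array(s['orientation']);p=np.array(s['eef_pos'])
    cy=np.arctan2(R[1,0],R[0,0]);d=(yaw-cy+np.pi)%(2*np.pi)-np.pi
    c,sn=np.cos(yaw),np.sin(yaw);Rt=np.array([[c,sn,0],[sn,-c,0],[0,0,-1]])
    print('t',round(s['t'],2),'rotz deg',round(-np.degrees(d),2),'slide cm',np.round(Rt.T@(np.array([x,y,z])-p)*100,2),'tilt',np.round(R[:2,2],4),'q6',round(s['q'][5],2),'open',round(s['opening'],4))
if __name__=='__main__':go(*map(float,sys.argv[1:]))
E
python3 go.py .428 -.267 .20 1.90
```

```text
t 0.15 rotz deg -85.38 slide cm [15.7  27.44  3.08] tilt [-0.0003  0.0009] q6 1.42 open 0.0851
```

```bash
python3 -m jog '{"slide":[[0,0,0],[0,0,0],[0,0,0],[0,0,0],[0,0,0],[0,0,0],[0,0,0],[0,0,0],[0,0,0],[0,0,0],[0,0,0]],"rot":[[0,0,-7.8],[0,0,-7.8],[0,0,-7.8],[0,0,-7.8],[0,0,-7.8],[0,0,-7.8],[0,0,-7.8],[0,0,-7.8],[0,0,-7.8],[0,0,-7.8],[0,0,-7.8]],"fingers":[0,0,0,0,0,0,0,0,0,0,0]}' && python3 -m jog '{"slide":[[1.6,2.7,0.3],[1.6,2.7,0.3],[1.6,2.7,0.3],[1.6,2.7,0.3],[1.6,2.7,0.3],[1.6,2.7,0.3],[1.6,2.7,0.3],[1.6,2.7,0.3],[1.6,2.7,0.3],[1.6,2.7,0.3],[0,0,0],[0,0,0]],"rot":[[0,0,0],[0,0,0],[0,0,0],[0,0,0],[0,0,0],[0,0,0],[0,0,0],[0,0,0],[0,0,0],[0,0,0],[0,0,0],[0,0,0]],"fingers":[0,0,0,0,0,0,0,0,0,0,0,0]}'
cat > w.py <<'E'
import sys
from fit import *;from station import *
np.set_printoptions(precision=4,suppress=True)
def look(name,items,show=True):
    c=get_calibration('wrist');f=grab_frame('wrist');g2=f.copy()
    np.savez(f'pics/{name}.npz',f=f,K=c['camera_matrix'],W=c['world_from_camera'])
    for kind,col,g,z0 in items:
        p,e=fit([(f,c,1)],kind,col,g,z0,pad=25);print(kind,col,p,round(e,4))
        H=[(.12,.066,0,.024),(.107,.053,.024,.036)] if kind=='base' else [(*PART[kind][:2],0,PART[kind][2])]
        for l,w,a,b in H:
            B=box(*p,l,w,z0+a,z0+b)
            for Q in(B[:36],B[36:]):
                for u in proj(Q,c,1):cv2.circle(g2,tuple(np.int32(u.round())),1,(255,0,255),-1)
    cv2.imwrite(f'pics/{name}.png',g2[:,:,::-1])
E
python3 - <<'E'
from w import *
look('lb',[('lid','blue',[.428,-.267,-1.24],0)])
E
python3 go.py .428 -.267 .20 1.90
```

```text
t: 1.25
eef_pos: [0.2191, -0.5043, 0.231]
orientation: [[-0.335, 0.942, -0.0], [0.942, 0.335, 0.001], [0.001, 0.0, -1.0]]
force: [-0.2, 0.5, 0.3]
opening: 0.0854
gripper_force: 0.0
t: 2.45
eef_pos: [0.4213, -0.2638, 0.2011]
orientation: [[-0.332, 0.943, -0.001], [0.943, 0.332, 0.0], [0.0, -0.0, -1.0]]
force: [-0.3, -0.5, -0.5]
opening: 0.0852
gripper_force: 0.0
lid blue [ 0.43   -0.2662 -1.2253] 0.0174
t 2.5 rotz deg 0.45 slide cm [-0.47  0.58  0.12] tilt [-0.0003 -0.0001] q6 0.5 open 0.0854
```

View pics/lb.png

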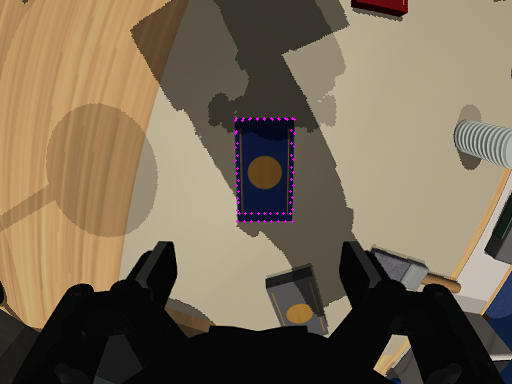

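```bash
python3 go.py .430 -.2662 0 1.9163
```

```text
t 2.5 rotz deg -0.48 slide cm [-0.47  0.78 20.12] tilt [-0.0003 -0.0001] q6 0.5 open 0.0854
```

```bash
python3 -m jog '{"slide":[[-0.47,0.78,2],[0,0,4],[0,0,4],[0,0,4],[0,0,3],[0,0,2.1],[0,0,1],[0,0,0],[0,0,0],[0,0,0]],"rot":[[0,0,-0.5],[0,0,0],[0,0,0],[0,0,0],[0,0,0],[0,0,0],[0,0,0],[0,0,0],[0,0,0],[0,0,0]],"fingers":[0,0,0,0,0,0,0,0,0.4,0.4]}' 25; python3 -m jog '{"slide":[[0,0,0],[0,0,0],[0,0,0],[0,0,0]],"rot":[[0,0,0],[0,0,0],[0,0,0],[0,0,0]],"fingers":[0.4,0.4,0.4,0.4]}'
```

```text
t: 3.5
eef_pos: [0.4306, -0.267, 0.0016]
orientation: [[-0.338, 0.941, 0.002], [0.941, 0.338, -0.002], [-0.002, 0.001, -1.0]]
force: [-0.5, -0.5, -1.0]
opening: 0.0638
gripper_force: 27.8
t: 3.9
eef_pos: [0.4307, -0.2669, 0.0016]
orientation: [[-0.338, 0.941, 0.002], [0.941, 0.338, -0.002], [-0.003, 0.001, -1.0]]
force: [-1.1, -1.1, 5.8]
opening: 0.0634
gripper_force: 28.6
```

```bash
python3 -m jog '{"slide":[[0,0,-2],[0,0,-4],[0,0,-4],[0,0,-4],[0,0,-4],[0,0,-2],[0,0,0],[0,0,0]],"rot":[[0,0,0],[0,0,0],[0,0,0],[0,0,0],[0,0,0],[0,0,0],[0,0,0],[0,0,0]],"fingers":[0.4,0.4,0.4,0.4,0.4,0.4,0.4,0.4]}'
python3 - <<'E'
from w import *
look('lbh',[('lid','blue',[*state()['eef_pos'][:2],-1.2253],state()['eef_pos'][2])])
E
python3 go.py .400 .235 .20 2.74
```

```text
t: 4.7
eef_pos: [0.43, -0.266, 0.2003]
orientation: [[-0.339, 0.941, 0.0], [0.941, 0.339, -0.0], [-0.001, 0.0, -1.0]]
force: [-0.4, -0.1, -1.6]
opening: 0.0634
gripper_force: 28.3
lid blue [ 0.4295 -0.2649 -1.2229] 0.0684
t 4.75 rotz deg -47.2 slide cm [22.31 44.93 -0.05] tilt [-0.0007  0.0007] q6 0.51 open 0.0631
```

View pics/lbh.png

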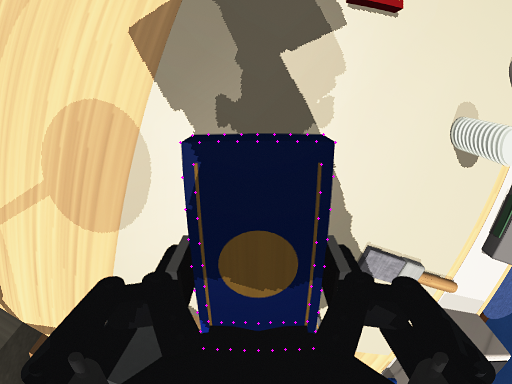

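```bash
python3 -m jog '{"slide":[[0,0,0],[0,0,0],[0,0,0],[0,0,0],[0,0,0],[0,0,0]],"rot":[[0,0,-7.9],[0,0,-7.9],[0,0,-7.9],[0,0,-7.9],[0,0,-7.9],[0,0,-7.9]],"fingers":[0.4,0.4,0.4,0.4,0.4,0.4]}' && python3 -m jog '{"slide":[[0.85,3.74,0],[0.85,3.74,0],[0.85,3.74,0],[0.85,3.74,0],[0.85,3.74,0],[0.85,3.74,0],[0.85,3.74,0],[0.85,3.74,0],[0.85,3.74,0],[0.85,3.74,0],[0.85,3.74,0],[0.85,3.74,0]],"rot":[[0,0,0],[0,0,0],[0,0,0],[0,0,0],[0,0,0],[0,0,0],[0,0,0],[0,0,0],[0,0,0],[0,0,0],[0,0,0],[0,0,0]],"fingers":[0.4,0.4,0.4,0.4,0.4,0.4,0.4,0.4,0.4,0.4,0.4,0.4]}' && python3 -m jog '{"slide":[[0,0,0],[0,0,0],[0,0,0]],"rot":[[0,0,0],[0,0,0],[0,0,0]],"fingers":[0.4,0.4,0.4]}'
python3 - <<'E'
from w import *
look('bb',[('base','blue',[.400,.235,-.40],0)])
E
python3 go.py .400 .235 .20 2.74
```

```text
t: 5.35
eef_pos: [0.4295, -0.2657, 0.1986]
orientation: [[-0.924, 0.383, -0.002], [0.383, 0.924, 0.002], [0.003, 0.001, -1.0]]
force: [-0.1, -0.2, -0.4]
opening: 0.0634
gripper_force: 28.2
t: 6.55
eef_pos: [0.5095, 0.1886, 0.1986]
orientation: [[-0.922, 0.388, -0.003], [0.388, 0.922, -0.001], [0.002, -0.002, -1.0]]
force: [0.0, -1.3, -1.2]
opening: 0.0636
gripper_force: 28.2
t: 6.85
eef_pos: [0.5096, 0.1865, 0.1993]
orientation: [[-0.922, 0.388, -0.002], [0.388, 0.922, -0.001], [0.001, -0.001, -1.0]]
force: [-0.1, 0.3, -0.7]
opening: 0.0634
gripper_force: 28.3
base blue [ 0.3997  0.236  -0.3969] 0.0408
t 6.9 rotz deg 0.13 slide cm [12.01  0.2  -0.03] tilt [-0.0012 -0.0004] q6 0.59 open 0.0633
```

View pics/bb.png

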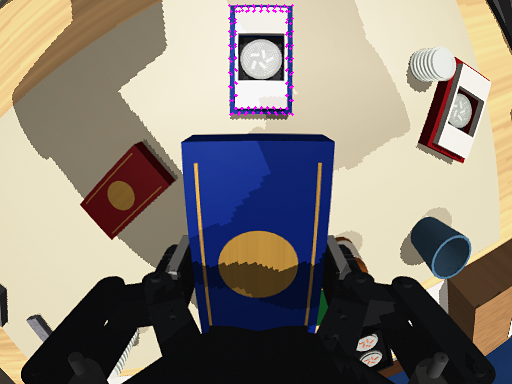

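```bash
python3 go.py .4004 .2357 .06 2.7447
```

```text
t 6.9 rotz deg -0.14 slide cm [12.    0.34 13.97] tilt [-0.0012 -0.0004] q6 0.59 open 0.0633
```

```bash
python3 -m jog '{"slide":[[3,0.34,0],[3,0,0],[3,0,0],[3,0,2],[0,0,4],[0,0,4],[0,0,3],[0,0,1],[0,0,0],[0,0,0],[0,0,0]],"rot":[[0,0,-0.14],[0,0,0],[0,0,0],[0,0,0],[0,0,0],[0,0,0],[0,0,0],[0,0,0],[0,0,0],[0,0,0],[0,0,0]],"fingers":[0.4,0.4,0.4,0.4,0.4,0.4,0.4,0.4,0.4,0.4,0.4]}';python3 go.py .4004 .2357 .06 2.7447
```

```text
t: 8.0
eef_pos: [0.4018, 0.2367, 0.0618]
orientation: [[-0.923, 0.386, 0.002], [0.386, 0.923, 0.001], [-0.002, 0.002, -1.0]]
force: [0.4, 0.6, -1.1]
opening: 0.0633
gripper_force: 28.2
t 8.0 rotz deg 0.04 slide cm [ 0.09 -0.15  0.18] tilt [0.0024 0.0009] q6 0.75 open 0.0633
```

```bash
python3 -m jog '{"slide":[[0.1,-0.15,0],[0,0,0],[0,0,1],[0,0,1],[0,0,0.5],[0,0,0.5],[0,0,0.4],[0,0,0.2],[0,0,0],[0,0,0]],"rot":[[0,0,0],[0,0,0],[0,0,0],[0,0,0],[0,0,0],[0,0,0],[0,0,0],[0,0,0],[0,0,0],[0,0,0]],"fingers":[0.4,0.4,0.4,0.4,0.4,0.4,0.4,0.4,0.4,0.4]}';python3 go.py .4004 .2357 .0256 2.7447
```

```text
t: 9.0
eef_pos: [0.3991, 0.2355, 0.0253]
orientation: [[-0.923, 0.385, 0.001], [0.385, 0.923, -0.0], [-0.001, 0.0, -1.0]]
force: [-6.7, -3.5, 18.9]
opening: 0.0633
gripper_force: 30.8
t 9.0 rotz deg 0.07 slide cm [-0.11  0.07 -0.03] tilt [ 0.0007 -0.0001] q6 0.75 open 0.0633
```

```bash
python3 -m jog '{"slide":[[0,0,0],[0,0,0],[0,0,0],[1.2,0,0],[0,0,1],[0,0,1],[0,0,0.4],[0,0,0],[0,0,0],[0,0,0],[0,0,0],[0,0,0]],"rot":[[0,0,0],[0,0,0],[0,0,0],[0,0,0],[0,0,0],[0,0,0],[0,0,0],[0,0,0],[0,0,0],[0,0,0],[0,0,0],[0,0,0]],"fingers":[0,0,0,0,0,0,0,0,0.4,0.4,0.4,0.4]}' 50; python3 -m jog '{"slide":[[0,0,0],[0,0,0],[0,0,-1],[0,0,-3],[0,0,-4],[0,0,-4],[0,0,-4],[0,0,-3],[0,0,-1],[0,0,0],[0,0,0]],"rot":[[0,0,0],[0,0,0],[0,0,0],[0,0,0],[0,0,0],[0,0,0],[0,0,0],[0,0,0],[0,0,0],[0,0,0],[0,0,0]],"fingers":[0.4,0.4,0.4,0.4,0.4,0.4,0.4,0.4,0.4,0.4,0.4]}'
python3 - <<'E'
from w import *
s=state();look('cb',[('case','blue',[*(np.array(s['eef_pos'])[:2]-.012*np.array(s['orientation'])[:2,0]),-.397],s['eef_pos'][2])])
E
python3 go.py .669 .162 .22 3.89
```

```text
t: 10.2
eef_pos: [0.3884, 0.2402, 0.0006]
orientation: [[-0.923, 0.386, 0.001], [0.386, 0.923, 0.0], [-0.0, 0.0, -1.0]]
force: [-1.4, -0.8, 4.2]
opening: 0.065
gripper_force: 56.6
t: 11.3
eef_pos: [0.3875, 0.2399, 0.1988]
orientation: [[-0.923, 0.386, -0.002], [0.386, 0.923, -0.001], [0.002, -0.002, -1.0]]
force: [-0.3, 0.1, -5.0]
opening: 0.0649
gripper_force: 58.3
case blue [ 0.399   0.2349 -0.4022] 0.2188
t 11.35 rotz deg -65.56 slide cm [-15.34 -24.87  -2.15] tilt [-0.0029 -0.0011] q6 0.77 open 0.0648
```

View pics/cb.png

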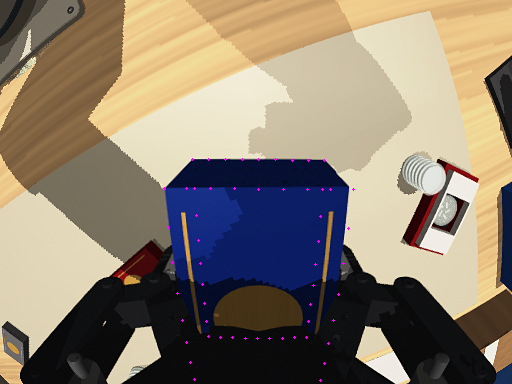

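```bash
python3 go.py .711 .035 .22 1.9
```

```text
t 11.35 rotz deg 48.46 slide cm [-29.85  24.01  -2.15] tilt [-0.0029 -0.0011] q6 0.77 open 0.0648
```

```bash
python3 -m jog '{"slide":[[0,0,-0.5],[0,0,-0.5],[0,0,-0.5],[0,0,-0.5],[0,0,0],[0,0,0]],"rot":[[0,0,8],[0,0,8],[0,0,8],[0,0,8],[0,0,8],[0,0,8]],"fingers":[0.4,0.4,0.4,0.4,0.4,0.4]}' && python3 -m jog '{"slide":[[-3,2.4,0],[-3,2.4,0],[-3,2.4,0],[-3,2.4,0],[-3,2.4,0],[-3,2.4,0],[-3,2.4,0],[-3,2.4,0],[-3,2.4,0],[-3,2.4,0],[0,0,0],[0,0,0]],"rot":[[0,0,0],[0,0,0],[0,0,0],[0,0,0],[0,0,0],[0,0,0],[0,0,0],[0,0,0],[0,0,0],[0,0,0],[0,0,0],[0,0,0]],"fingers":[0.4,0.4,0.4,0.4,0.4,0.4,0.4,0.4,0.4,0.4,0.4,0.4]}'
python3 - <<'E'
from w import *
look('gr',[('case','green',[.669,.162,.75],0)])
E
```

```text
t: 11.95
eef_pos: [0.3877, 0.24, 0.2186]
orientation: [[-0.325, 0.946, -0.003], [0.946, 0.325, -0.001], [-0.0, -0.003, -1.0]]
force: [0.8, 0.3, -4.4]
opening: 0.0646
gripper_force: 58.2
t: 13.15
eef_pos: [0.7139, 0.0358, 0.2167]
orientation: [[-0.33, 0.944, -0.005], [0.944, 0.33, 0.0], [0.002, -0.005, -1.0]]
force: [-0.4, -0.4, -4.2]
opening: 0.0651
gripper_force: 58.1
case green [0.6707 0.1637 0.7729] 0.0415
```

View pics/gr.png

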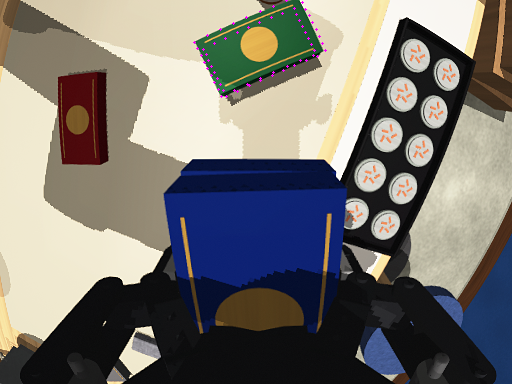

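Run:
```python
import cv2,numpy as np
a=[cv2.convertScaleAbs(cv2.resize(np.load(f'pics/{n}.npz')['f'][145:235,155:360,::-1],None,fx=3.8,fy=3.3,interpolation=2),alpha=2) for n in('cb','gr')]
cv2.imwrite('pics/z.png',np.vstack(a))
```

```text
(no output)
```

View pics/z.png

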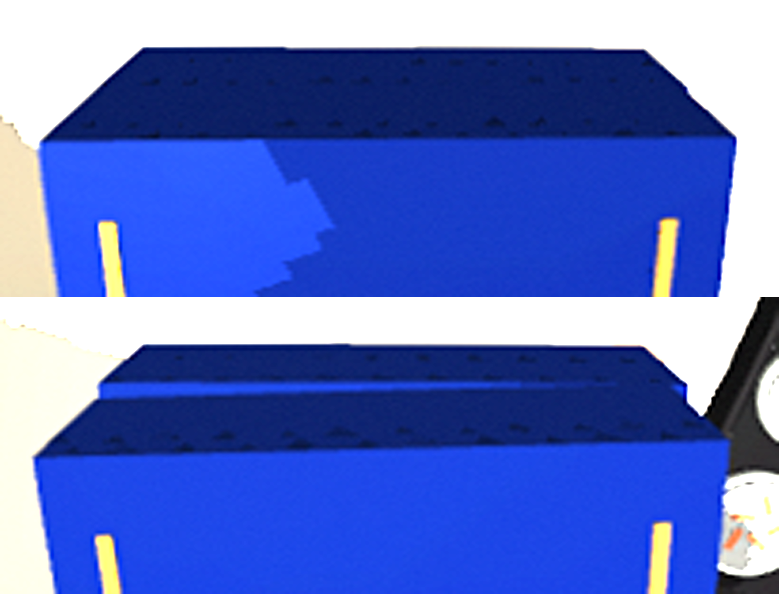

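```bash
python3 -m jog '{"slide":[[0,0,0],[0,0,0],[0,0,0],[0,0,0],[0,0,0],[0,0,0],[0,0,0],[0,0,0],[0,0,0],[0,0,0],[0,0,0],[0,0,0]],"rot":[[0,0,-8],[0,0,-8],[0,0,-8],[0,0,-8],[0,0,-8],[0,0,-8],[0,0,-8],[0,0,-8],[0,0,-8],[0,0,-8],[0,0,-8],[0,0,-8]],"fingers":[0.4,0.4,0.4,0.4,0.4,0.4,0.4,0.4,0.4,0.4,0.4,0.4]}' && python3 -m jog '{"slide":[[0,0,0],[0,0,0],[0,0,0],[0,0,0]],"rot":[[0,0,-8],[0,0,-8],[0,0,-3],[0,0,0]],"fingers":[0.4,0.4,0.4,0.4]}';python3 go.py .6621 .1553 .20 3.9145
```

```text
t: 14.4
eef_pos: [0.7128, 0.0376, 0.2203]
orientation: [[-0.901, -0.434, -0.001], [-0.434, 0.901, 0.0], [0.0, 0.0, -1.0]]
force: [0.2, 0.3, -2.8]
opening: 0.0647
gripper_force: 58.2
t: 14.8
eef_pos: [0.7129, 0.0375, 0.2203]
orientation: [[-0.714, -0.7, -0.001], [-0.7, 0.714, 0.0], [0.0, 0.0, -1.0]]
force: [0.5, -0.2, -3.5]
opening: 0.0647
gripper_force: 58.2
t 14.8 rotz deg 0.14 slide cm [-4.59 11.98  2.03] tilt [-0.0006  0.0001] q6 -0.84 open 0.0647
```

```bash
python3 -m jog '{"slide":[[-0.9,2.4,0.4],[-0.9,2.4,0.4],[-0.9,2.4,0.4],[-0.9,2.4,0.4],[-1,2.4,0.4],[0,0,3],[0,0,4],[0,0,4],[0,0,2],[0,0,0.5],[0,0,0],[0,0,0]],"rot":[[0,0,0.14],[0,0,0],[0,0,0],[0,0,0],[0,0,0],[0,0,0],[0,0,0],[0,0,0],[0,0,0],[0,0,0],[0,0,0],[0,0,0]],"fingers":[0.4,0.4,0.4,0.4,0.4,0.4,0.4,0.4,0.4,0.4,0.4,0.4]}';python3 go.py .6621 .1553 .048 3.9145
```

```text
t: 16.0
eef_pos: [0.6639, 0.1548, 0.067]
orientation: [[-0.717, -0.697, 0.002], [-0.697, 0.717, 0.0], [-0.002, -0.001, -1.0]]
force: [0.9, 0.4, -3.6]
opening: 0.065
gripper_force: 58.1
t 16.0 rotz deg -0.13 slide cm [0.1  0.16 1.9 ] tilt [0.0024 0.0003] q6 -0.66 open 0.065
```

```bash
python3 -m jog '{"slide":[[0.1,0.16,0.4],[0,0,0.5],[0,0,0.4],[0,0,0.3],[0,0,0.2],[0,0,0.1],[0,0,0],[0,0,0]],"rot":[[0,0,0],[0,0,0],[0,0,0],[0,0,0],[0,0,0],[0,0,0],[0,0,0],[0,0,0]],"fingers":[0.4,0.4,0.4,0.4,0.4,0.4,0.4,0.4]}';python3 go.py .6621 .1553 .048 3.9145
```

```text
t: 16.8
eef_pos: [0.6613, 0.155, 0.0487]
orientation: [[-0.717, -0.697, 0.002], [-0.697, 0.717, 0.0], [-0.001, -0.001, -1.0]]
force: [-8.3, -1.8, 15.3]
opening: 0.0645
gripper_force: 60.4
t 16.8 rotz deg -0.11 slide cm [-0.08 -0.03  0.07] tilt [0.0017 0.0003] q6 -0.66 open 0.0645
```

```bash
python3 -m jog '{"slide":[[0,0,0],[0,0,0],[0,0,-1],[0,0,-2],[0,0,-3],[0,0,-4],[0,0,-4],[0,0,-2],[0,0,0]],"rot":[[0,0,0],[0,0,0],[0,0,0],[0,0,0],[0,0,0],[0,0,0],[0,0,0],[0,0,0],[0,0,0]],"fingers":[0.13,0.13,0.13,0.13,0.13,0.13,0.13,0.13,0]}'
python3 - <<'E'
from w import *
look('st',[('case','blue',[.6707,.1637,.7729],.048),('case','green',[.6707,.1637,.7729],0)])
E
python3 go.py .473 .019 .20 1.87
```

```text
t: 17.7
eef_pos: [0.6627, 0.1552, 0.2107]
orientation: [[-0.717, -0.697, 0.007], [-0.697, 0.717, 0.001], [-0.005, -0.004, -1.0]]
force: [-0.4, 0.5, -0.4]
opening: 0.0849
gripper_force: 0.0
case blue [0.6694 0.1633 0.7893] 0.0406
case green [0.6701 0.1634 0.7475] 0.9718
t 17.75 rotz deg 117.04 slide cm [ -7.43 -22.08   0.83] tilt [0.0035 0.0004] q6 -0.66 open 0.0852
```

View pics/st.png

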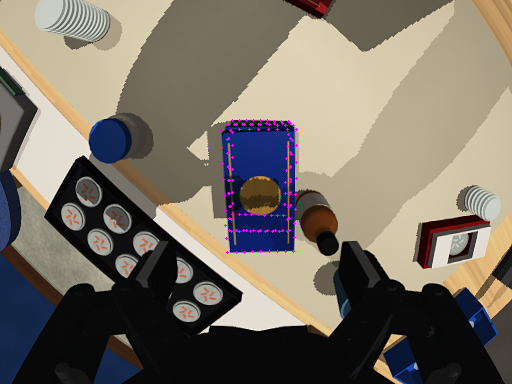

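```bash
python3 -m jog '{"slide":[[0,0,0],[0,0,0],[0,0,0],[0,0,0],[0,0,0],[0,0,0],[0,0,0],[0,0,0],[0,0,0],[0,0,0],[0,0,0],[0,0,0]],"rot":[[0,0,8],[0,0,8],[0,0,8],[0,0,8],[0,0,8],[0,0,8],[0,0,8],[0,0,8],[0,0,8],[0,0,8],[0,0,8],[0,0,8]],"fingers":[0,0,0,0,0,0,0,0,0,0,0,0]}' >/dev/null&& python3 -m jog '{"slide":[[0,0,0],[0,0,0],[0,0,0],[-1.06,-3.15,0.1],[-1.06,-3.15,0.1],[-1.06,-3.15,0.1],[-1.06,-3.15,0.1],[-1.06,-3.15,0.1],[-1.06,-3.15,0.1],[-1.06,-3.15,0.1],[0,0,0],[0,0,0]],"rot":[[0,0,8],[0,0,8],[0,0,5],[0,0,0],[0,0,0],[0,0,0],[0,0,0],[0,0,0],[0,0,0],[0,0,0],[0,0,0],[0,0,0]],"fingers":[0,0,0,0,0,0,0,0,0,0,0,0]}'
python3 - <<'E'
from w import *
look('lr',[('lid','red',[.4733,.019,1.87],0)])
E
python3 go.py .473 .019 .20 1.87
```

```text
t: 20.15
eef_pos: [0.4722, 0.0187, 0.1988]
orientation: [[-0.294, 0.956, -0.001], [0.956, 0.294, 0.0], [0.0, -0.0, -1.0]]
force: [-0.3, 0.1, 0.0]
opening: 0.0852
gripper_force: 0.0
lid red [0.4741 0.0191 1.8584] 0.0148
t 20.2 rotz deg 0.01 slide cm [-0.01  0.02 -0.11] tilt [-0.0003  0.0002] q6 1.13 open 0.085
```

```bash
python3 go.py .4775 .0076 0 1.8584
```

```text
t 20.2 rotz deg 0.67 slide cm [-1.23  0.13 19.89] tilt [-0.0003  0.0002] q6 1.13 open 0.085
```

```bash
python3 -m jog '{"slide":[[-1.23,0.13,2],[0,0,4],[0,0,4],[0,0,4],[0,0,3],[0,0,2],[0,0,1],[0,0,0],[0,0,0],[0,0,0],[0,0,0],[0,0,0]],"rot":[[0,0,0.67],[0,0,0],[0,0,0],[0,0,0],[0,0,0],[0,0,0],[0,0,0],[0,0,0],[0,0,0],[0,0,0],[0,0,0],[0,0,0]],"fingers":[0,0,0,0,0,0,0,0,0,0.4,0.4,0.4]}' 25; python3 -m jog '{"slide":[[0,0,0],[0,0,0],[0,0,-2],[0,0,-4],[0,0,-4],[0,0,-4],[0,0,-4],[0,0,-2],[0,0,0],[0,0,0]],"rot":[[0,0,0],[0,0,0],[0,0,0],[0,0,0],[0,0,0],[0,0,0],[0,0,0],[0,0,0],[0,0,0],[0,0,0]],"fingers":[0.4,0.4,0.4,0.4,0.4,0.4,0.4,0.4,0.4,0.4]}'
python3 go.py .624 .365 .20 2.41
```

```text
t: 21.4
eef_pos: [0.4783, 0.0076, 0.0004]
orientation: [[-0.284, 0.959, 0.002], [0.959, 0.284, -0.0], [-0.001, 0.002, -1.0]]
force: [-0.5, 1.1, 6.5]
opening: 0.0635
gripper_force: 27.4
t: 22.4
eef_pos: [0.4773, 0.0076, 0.1992]
orientation: [[-0.284, 0.959, 0.001], [0.959, 0.284, -0.0], [-0.0, 0.001, -1.0]]
force: [-0.3, 0.0, -0.8]
opening: 0.0635
gripper_force: 28.9
t 22.4 rotz deg -31.58 slide cm [12.96 36.39 -0.08] tilt [ 0.0006 -0.0001] q6 1.12 open 0.0635
```

```bash
python3 -m jog '{"slide":[[0,0,0],[0,0,0],[0,0,0],[0,0,0]],"rot":[[0,0,-7.9],[0,0,-7.9],[0,0,-7.9],[0,0,-7.9]],"fingers":[0.4,0.4,0.4,0.4]}' >/dev/null&& python3 -m jog '{"slide":[[1.3,3.64,0],[1.3,3.64,0],[1.3,3.64,0],[1.3,3.64,0],[1.3,3.64,0],[1.3,3.64,0],[1.3,3.64,0],[1.3,3.64,0],[1.3,3.64,0],[1.3,3.64,0],[0,0,0],[0,0,0]],"rot":[[0,0,0],[0,0,0],[0,0,0],[0,0,0],[0,0,0],[0,0,0],[0,0,0],[0,0,0],[0,0,0],[0,0,0],[0,0,0],[0,0,0]],"fingers":[0.4,0.4,0.4,0.4,0.4,0.4,0.4,0.4,0.4,0.4,0.4,0.4]}'
python3 - <<'E'
from w import *
look('br',[('base','red',[.535,.451,-.72],0)])
E
python3 go.py .535 .451 .20 2.41
```

```text
t: 24.0
eef_pos: [0.6232, 0.3659, 0.1963]
orientation: [[-0.745, 0.667, -0.004], [0.667, 0.745, -0.002], [0.002, -0.004, -1.0]]
force: [-1.1, -0.6, -1.0]
opening: 0.0634
gripper_force: 28.8
base red [ 0.5553  0.4329 -0.7218] 0.2859
t 24.05 rotz deg 0.05 slide cm [12.3   0.49 -0.27] tilt [-0.0027 -0.0014] q6 1.14 open 0.0635
```

Run:
```python
from w import *
d=np.load('pics/br.npz');f=d['f'].copy();c=dict(camera_matrix=d['K'],world_from_camera=d['W'])
m=cv2.resize(colmask(f,'red'),(512,384),interpolation=0).astype(np.uint8)
n,l,s,ce=cv2.connectedComponentsWithStats(m);print([list(x) for x in s[1:] if x[4]>100])
print(proj(box(.535,.451,-.72,.12,.066,0,.024),c,1).min(0),proj(box(.535,.451,-.72,.12,.066,0,.024),c,1).max(0))
for cut in(108,):
    f2=f.copy();f2[cut:]=200
    for g in([.535,.451,-.72],[.538,.452,-.7]):print(fit([(f2,c,1)],'base','red',g,0,pad=25))
x,y,w,h,a=[v for v in s[1:] if v[4]>100][0]
g2=f.copy()
p,e=fit([(f2,c,1)],'base','red',g,0,pad=25)
for l_,w_,a_,b_ in[(.12,.066,0,.024),(.107,.053,.024,.036)]:
    for u in proj(box(*p,l_,w_,a_,b_),c,1):g2[int(u[1].round()) if u[1]>0 else 0,int(u[0].round())]=(0,255,0)
cv2.imwrite('pics/br2.png',cv2.resize(g2[0:200,150:416,::-1],None,fx=3,fy=3,interpolation=0))
```

```text
[[np.int32(180), np.int32(3), np.int32(157), np.int32(331), np.int32(25411)]]
[230.7443   2.1501] [294.5959 112.2236]
(array([ 0.5306,  0.4542, -0.7163]), np.float64(0.08580740541219711))
(array([ 0.5307,  0.4543, -0.7183]), np.float64(0.08536853641271591))
```

View pics/br2.png

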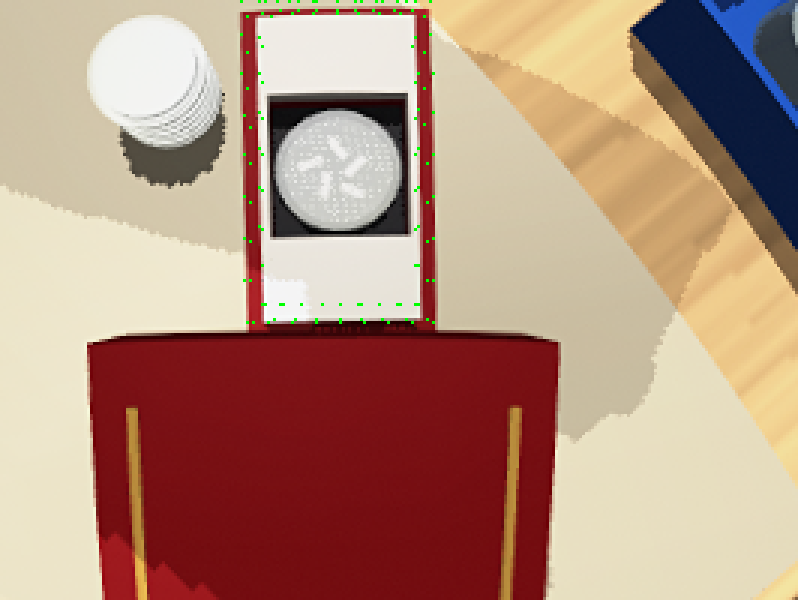

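```bash
python3 -m jog '{"slide":[[-1.5,0,0],[-1.3,0,0],[0,0,0],[0,0,0]],"rot":[[0,0,0],[0,0,0],[0,0,0],[0,0,0]],"fingers":[0.4,0.4,0.4,0.4]}'
python3 - <<'E'
from w import *
c=get_calibration('wrist');f=grab_frame('wrist')
m=cv2.resize(colmask(f,'red'),(512,384),interpolation=0).astype(np.uint8)
n,l,s,ce=cv2.connectedComponentsWithStats(m);print([list(map(int,x)) for x in s[1:] if x[4]>100])
for pad in(5,9):print(fit([(f,c,1)],'base','red',[.535,.451,-.72],0,pad=pad))
E
python3 go.py .535 .451 .20 2.41
```

```text
t: 24.45
eef_pos: [0.6452, 0.3454, 0.1994]
orientation: [[-0.743, 0.669, 0.0], [0.669, 0.743, 0.0], [0.0, 0.0, -1.0]]
force: [-0.2, 0.4, -0.7]
opening: 0.0633
gripper_force: 28.9
[[231, 0, 64, 86, 1004], [240, 8, 44, 5, 116], [180, 111, 157, 223, 24311]]
(array([ 0.5345,  0.451 , -0.7046]), np.float64(0.03943612426519394))
(array([ 0.5345,  0.451 , -0.7046]), np.float64(0.03943612426519394))
t 24.5 rotz deg -0.05 slide cm [15.2   0.48 -0.05] tilt [0.0001 0.0002] q6 1.11 open 0.0634
```

Run:
```python
from w import *
import fit as F
d=np.load('pics/br.npz');f=d['f'].copy();c=dict(camera_matrix=d['K'],world_from_camera=d['W'])
f[105:]=200
of=F.fill
def fill(P,c,fi):
    m=of(P,c,fi);m[105*S:]=0;return m
F.fill=fill
print(F.fit([(f,c,1)],'base','red',[.535,.451,-.71],0,pad=25))
F.fill=of
c=get_calibration('wrist');f=grab_frame('wrist')
np.savez('pics/br3.npz',f=f,K=c['camera_matrix'],W=c['world_from_camera'])
print(F.fit([(f,c,1)],'base','red',[.535,.451,-.71],0,pad=9))
```

```text
(array([ 0.5352,  0.4504, -0.7083]), np.float64(0.041254669427871704))
(array([ 0.5346,  0.4511, -0.7141]), np.float64(0.038236867636442184))
```

```bash
python3 go.py .5441 .4429 .06 2.4326
```

```text
t 24.55 rotz deg -1.31 slide cm [13.92  0.78 13.95] tilt [0.0001 0.0002] q6 1.11 open 0.0635
```

```bash
python3 -m jog '{"slide":[[3.4,0.78,0],[3.5,0,0],[3.5,0,0],[3.5,0,2],[0,0,4],[0,0,4],[0,0,3],[0,0,1],[0,0,0],[0,0,0],[0,0,0]],"rot":[[0,0,-1.3],[0,0,0],[0,0,0],[0,0,0],[0,0,0],[0,0,0],[0,0,0],[0,0,0],[0,0,0],[0,0,0],[0,0,0]],"fingers":[0.4,0.4,0.4,0.4,0.4,0.4,0.4,0.4,0.4,0.4,0.4]}';python3 go.py .5441 .4429 .0244 2.4326
```

```text
t: 25.65
eef_pos: [0.5458, 0.4441, 0.0615]
orientation: [[-0.759, 0.651, 0.003], [0.651, 0.759, 0.002], [-0.001, 0.003, -1.0]]
force: [0.1, 0.6, -0.7]
opening: 0.0633
gripper_force: 28.8
t 25.65 rotz deg 0.03 slide cm [ 0.05 -0.2   3.71] tilt [0.0028 0.0018] q6 1.27 open 0.0633
```

```bash
python3 -m jog '{"slide":[[0.05,-0.2,0],[0,0,0],[0,0,1],[0,0,1],[0,0,0.5],[0,0,0.5],[0,0,0.4],[0,0,0.25],[0,0,0],[0,0,0]],"rot":[[0,0,0],[0,0,0],[0,0,0],[0,0,0],[0,0,0],[0,0,0],[0,0,0],[0,0,0],[0,0,0],[0,0,0]],"fingers":[0.4,0.4,0.4,0.4,0.4,0.4,0.4,0.4,0.4,0.4]}';python3 go.py .5441 .4429 .0244 2.4326
```

```text
t: 26.65
eef_pos: [0.543, 0.4423, 0.0243]
orientation: [[-0.759, 0.651, 0.001], [0.651, 0.759, 0.0], [-0.0, 0.001, -1.0]]
force: [-4.1, -3.3, 11.4]
opening: 0.0632
gripper_force: 30.5
t 26.65 rotz deg 0.04 slide cm [-0.04  0.12 -0.01] tilt [0.0008 0.0003] q6 1.27 open 0.0632
```

```bash
python3 -m jog '{"slide":[[0,0,0],[0,0,0],[-0.6,0,0],[0,0,0],[0,0,1],[0,0,1],[0,0,0.4],[0,0,0],[0,0,0],[0,0,0],[0,0,0],[0,0,0]],"rot":[[0,0,0],[0,0,0],[0,0,0],[0,0,0],[0,0,0],[0,0,0],[0,0,0],[0,0,0],[0,0,0],[0,0,0],[0,0,0],[0,0,0]],"fingers":[0.13,0.13,0.13,0.13,0.13,0.13,0.13,0.13,0.4,0.4,0.4,0.4]}' 50; python3 -m jog '{"slide":[[0,0,0],[0,0,0],[0,0,-1],[0,0,-3],[0,0,-4],[0,0,-4],[0,0,-4],[0,0,-4],[0,0,-2],[0,0,0],[0,0,0]],"rot":[[0,0,0],[0,0,0],[0,0,0],[0,0,0],[0,0,0],[0,0,0],[0,0,0],[0,0,0],[0,0,0],[0,0,0],[0,0,0]],"fingers":[0.4,0.4,0.4,0.4,0.4,0.4,0.4,0.4,0.4,0.4,0.4]}'
python3 go.py .657 .150 .22 .7729
```

```text
t: 27.85
eef_pos: [0.5476, 0.4385, -0.0012]
orientation: [[-0.759, 0.651, -0.0], [0.651, 0.759, -0.0], [0.0, -0.0, -1.0]]
force: [1.0, 0.3, -2.7]
opening: 0.0651
gripper_force: 57.1
t: 28.95
eef_pos: [0.5475, 0.4383, 0.2183]
orientation: [[-0.759, 0.651, -0.0], [0.651, 0.759, -0.0], [0.0, -0.0, -1.0]]
force: [-1.0, -0.3, -4.4]
opening: 0.0648
gripper_force: 57.4
t 28.95 rotz deg 95.13 slide cm [-12.29  28.29  -0.17] tilt [-0.0003 -0.0002] q6 1.26 open 0.0648
```

```bash
python3 -m jog '{"slide":[[0,0,0],[0,0,0],[0,0,0],[0,0,0],[0,0,0],[0,0,0],[0,0,0],[0,0,0],[0,0,0],[0,0,0],[0,0,0],[0,0,0]],"rot":[[0,0,7.93],[0,0,7.93],[0,0,7.93],[0,0,7.93],[0,0,7.93],[0,0,7.93],[0,0,7.93],[0,0,7.93],[0,0,7.93],[0,0,7.93],[0,0,7.93],[0,0,7.93]],"fingers":[0.4,0.4,0.4,0.4,0.4,0.4,0.4,0.4,0.4,0.4,0.4,0.4]}' >/dev/null&& python3 -m jog '{"slide":[[-1.2,2.8,0],[-1.2,2.8,0],[-1.2,2.8,0],[-1.2,2.8,0],[-1.2,2.8,0],[-1.2,2.8,0],[-1.2,2.8,0],[-1.2,2.8,0],[-1.2,2.8,0],[-1.2,2.8,0],[0,0,0],[0,0,0]],"rot":[[0,0,0],[0,0,0],[0,0,0],[0,0,0],[0,0,0],[0,0,0],[0,0,0],[0,0,0],[0,0,0],[0,0,0],[0,0,0],[0,0,0]],"fingers":[0.4,0.4,0.4,0.4,0.4,0.4,0.4,0.4,0.4,0.4,0.4,0.4]}'; python3 go.py .657 .151 .115 .7729
```

```text
t: 31.35
eef_pos: [0.6566, 0.1534, 0.2166]
orientation: [[0.717, 0.697, -0.004], [0.697, -0.717, -0.0], [-0.003, -0.002, -1.0]]
force: [0.3, 0.6, -4.5]
opening: 0.0648
gripper_force: 57.4
t 31.35 rotz deg -0.13 slide cm [-0.14  0.2  10.16] tilt [-0.0036 -0.0002] q6 2.48 open 0.0648
```

```bash
python3 -m jog '{"slide":[[-0.14,0.2,1],[0,0,3],[0,0,3],[0,0,2],[0,0,1],[0,0,0],[0,0,0],[0,0,0]],"rot":[[0,0,0],[0,0,0],[0,0,0],[0,0,0],[0,0,0],[0,0,0],[0,0,0],[0,0,0]],"fingers":[0.4,0.4,0.4,0.4,0.4,0.4,0.4,0.4]}'; python3 go.py .657 .151 .0948 .7729
```

```text
t: 32.15
eef_pos: [0.6581, 0.152, 0.1201]
orientation: [[0.716, 0.698, 0.002], [0.698, -0.716, 0.0], [0.002, 0.001, -1.0]]
force: [0.6, -0.3, -2.6]
opening: 0.065
gripper_force: 57.2
t 32.15 rotz deg -0.01 slide cm [-0.15 -0.    2.53] tilt [0.0022 0.0002] q6 2.47 open 0.065
```

```bash
python3 -m jog '{"slide":[[-0.1,0,0.8],[0,0,0.8],[0,0,0.4],[0,0,0.2],[0,0,0.1],[0,0,0.1],[0,0,0],[0,0,0]],"rot":[[0,0,0],[0,0,0],[0,0,0],[0,0,0],[0,0,0],[0,0,0],[0,0,0],[0,0,0]],"fingers":[0.4,0.4,0.4,0.4,0.4,0.4,0.4,0.4]}'; python3 go.py .657 .151 .0948 .7729
```

```text
t: 32.95
eef_pos: [0.6569, 0.1511, 0.095]
orientation: [[0.716, 0.698, 0.0], [0.698, -0.716, 0.0], [0.0, 0.0, -1.0]]
force: [0.4, -0.0, -3.2]
opening: 0.0651
gripper_force: 57.4
t 32.95 rotz deg -0.03 slide cm [0.01 0.01 0.02] tilt [0.0004 0.    ] q6 2.47 open 0.0651
```

```bash
python3 -m jog '{"slide":[[0,0,0.1],[0,0,0.05],[0,0,0],[0,0,0]],"rot":[[0,0,0],[0,0,0],[0,0,0],[0,0,0]],"fingers":[0.4,0.4,0.4,0.4]}'
```

```text
t: 33.35
eef_pos: [0.6569, 0.1511, 0.0947]
orientation: [[0.716, 0.698, 0.002], [0.698, -0.716, 0.0], [0.001, 0.001, -1.0]]
force: [-2.1, -0.7, 6.2]
opening: 0.0651
gripper_force: 58.5
```

Contact. Release, retreat straight up, and check the stack from three cameras.

```bash
python3 -m jog '{"slide":[[0,0,0],[0,0,0],[0,0,0],[0,0,-1],[0,0,-2],[0,0,-3],[0,0,-3],[0,0,-3],[0,0,0],[0,0,0]],"rot":[[0,0,0],[0,0,0],[0,0,0],[0,0,0],[0,0,0],[0,0,0],[0,0,0],[0,0,0],[0,0,0],[0,0,0]],"fingers":[0.13,0.13,0.13,0.13,0.13,0.13,0.13,0.13,0,0]}'
python3 - <<'E'
from w import *
look('st2',[('case','red',[.6697,.1634,.773],.096)])
f=grab_frame('scene');c=get_calibration('scene')
for col,z in(('green',0),('blue',.048),('red',.096)):
    try:print(col,fit([(f,c,0)],'case',col,[.6697,.1634,.773],z,pad=15))
    except Exception as e:print(col,e)
w=cv2.imread('pics/st2.png')
a=cv2.resize(f[170:290,270:400,::-1],(390,360),interpolation=2)
cv2.imwrite('pics/fin.png',np.hstack([a,w[:360,100:500]]))
E
```

```text
t: 34.35
eef_pos: [0.6571, 0.1511, 0.2144]
orientation: [[0.716, 0.698, 0.002], [0.698, -0.716, 0.0], [0.002, 0.001, -1.0]]
force: [0.5, -0.4, 0.3]
opening: 0.0853
gripper_force: 0.0
case red [0.6699 0.1637 0.775 ] 0.0432
green (array([0.6741, 0.161 , 0.9211]), np.float64(0.4731680452823639))
blue (array([0.6765, 0.1606, 0.9017]), np.float64(0.4091194272041321))
red (array([0.669 , 0.163 , 0.7785]), np.float64(0.04235106334090233))
```

View pics/fin.png

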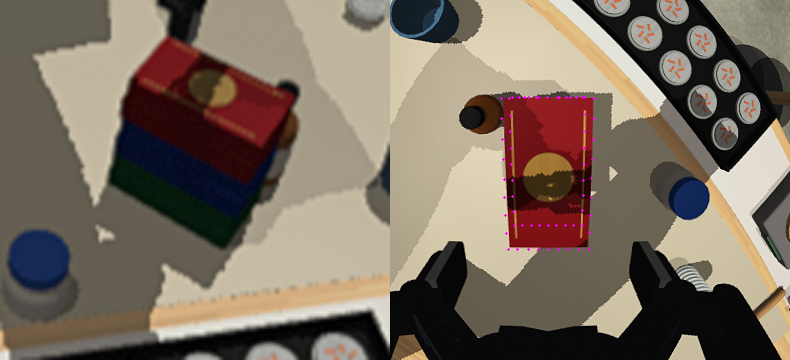

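The picture shows a flush green, blue, red column (scene crop from about (110,40) to (300,245)), with the bottle still standing. The red fit is within 1 mm of where I aimed it.

```bash
python3 -c "from station import *;print(hand_in())"
```

```text
the job is handed in; nothing more can be done
None
```

I closed the blue and red cases with their own lids and stacked them squarely on the green one (blue on green, red on top), then handed the job in at about 34 s; the final pictures show a flush column and the bottle standing, but hand-in returned no verdict.

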